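# Load a specimen tray into its spring-loaded nest

## Task

Slide the loaded specimen tray into the tray nest with its black grip clip facing the nest's front: back edge first and low, between the side guides, in under the two hold-down lips and back against the spring-loaded bar, then let the front down behind the front sill, so that the tray lies flat and the spring holds it against the sill. Go gently, with no hard shoving, keep all four specimens in the wells they stand in, leave the bottle, jar and tweezers where they are, and let go.

Things in the scene. Friction and masses are not known exactly. Their poses are not given: they have to be found in the camera images.
- tray: flat aluminium tray 124 (x) x 100 (y) x 5 mm, 0.25 to 0.4 kg empty. Origin: centre of its underside; z up. Front end (-x, edge at x -62 mm) with a black grip clip; back end +x (edge at +62). On the plate, x -14 to 58 and y -40 to 40, a grey deck, top at z 13, with four 34 mm round wells right through it; 10 mm margins left and right stay bare
- tray_grip (a point): middle of the upper block of the tray's black grip clip, at tray (-46, 0, 27) mm. The block is 20 mm along tray x, 30 mm along tray y, from z 15 to 39 mm, on a foot 26 x 48 x 10 mm (z 5 to 15). Nothing tall stands within 25 mm of the block. Same axes as the tray
- tray_rear (a point): middle of the tray's lower back edge, at tray (62, 0, 0) mm
- tray_front (a point): middle of the tray's lower front edge, at tray (-62, 0, 0) mm
- nest: tray nest: grey base plate 208 x 176 x 8 mm (x -79 to 129), fixed on the glass plate (its top at world z 5.8 mm), with a sill and a guide frame on it. Origin: underside of the base, on the sill's centre line, where a home tray's centre is along x; x points from the front (robot side) to the back, z up. A home tray has the same axes and its underside at z 8 mm; its y is the guide frame's
- nest_sill (a point): top edge of the front sill's upright back face, at nest (-62, 0, 14) mm. The sill is a steel bar across the front, x -70 to -62, y -48 to 48, 6 mm above the seat; a home tray's front edge lies behind it. A level tray cannot pass sill and lips: it comes in back end low, tilted about 6 to 7.5 degrees
- nest_mouth (a point): on the seat, at nest (0, 0, 8) mm, where the guides begin. The guide frame (two guides, lips, bar, rear block at x 98 to 126, top at z 26) is clamped anywhere up to 12 mm left or right of the base's centre line; no reading tells where: look or feel. From its own centre line: guide faces at +-52 mm (2 mm play a side), x 22 to 99, tops at z 16; mouths flare to +-67 at x 0
- nest_lips (a point): on the base's centre line at the front edge of the two hold-down lips, at nest (50, 0, 16) mm. The lips reach over the tray's side margins (43 to 62 mm either side of the guide frame's own centre line, x 50 to 72), underside at z 16, 8 mm above the seat; turned-up lead-ins from x 38 to 51 rise to about z 22
- push_bar (a joint): spring-loaded black bar across the nest at the back, free front face at nest x = 58 mm, z 9 to 20 mm; the value is how far it is pushed back (m), 0 relaxed, end stop at 0.011. It pushes forward with 4.8 N at 0, 6.4 N at 0.004 and 9.2 N at 0.011. A tray home against the sill holds it at about 0.004; the front edge clears the sill's back face from about 0.005
- mount_1: mounted specimen, a resin cylinder 30 mm round, 19 mm high, 0.035 kg, standing loose in well 1 of the tray. Origin: centre of its underside
- mount_2: mounted specimen, a resin cylinder 30 mm round, 16 mm high, 0.035 kg, standing loose in well 2 of the tray. Origin: centre of its underside
- mount_3: mounted specimen, a resin cylinder 30 mm round, 14 mm high, 0.035 kg, standing loose in well 3 of the tray. Origin: centre of its underside
- mount_4: mounted specimen, a resin cylinder 30 mm round, 21 mm high, 0.035 kg, standing loose in well 4 of the tray. Origin: centre of its underside
- well_1 (a point): centre of the floor of well 1, at tray (5, 20, 5) mm
- well_2 (a point): centre of the floor of well 2, at tray (5, -20, 5) mm
- well_3 (a point): centre of the floor of well 3, at tray (40, 20, 5) mm
- well_4 (a point): centre of the floor of well 4, at tray (40, -20, 5) mm
- suspension_bottle: bystander: bottle of polishing suspension with spray cap, 44 mm round, 138 mm high, standing on the glass plate just right of the nest; origin at the centre of its underside
- jar: bystander: dark resin jar with cap, 67 mm round, 80 mm high, standing on the bench in front of the glass plate, to the right; origin at the centre of its underside
- tweezers: bystander: steel tweezers 10 x 120 x 9 mm lying along their y axis on the bench in front of the glass plate; origin at the middle of their underside
Things that resemble listed ones, but are neither listed nor needed, are in the scene too. What is shaped like the mount_4 but orange is not meant.

How it is judged:
On the way, in this order (a step that is already met when the one before it is completed fails the run):
1. the tray is lifted off the bench (height (world z) of tray above 0.03 m and distance of tray from where it was at the start of the episode above 0.03 m), for 0.1 s.
2. the tray's back edge, under the lips, pushes the sprung bar back past its home reading (value of joint push_bar above 0.0045 m and x of tray_rear in the frame of nest above 0.06 m and z of tray_rear in the frame of nest below 0.0115 m).
At the end, for the whole second after the job is handed in: The tray lies flat and at rest in the nest, clip to the front, between the guides, within 2.5 mm (along) and 0.07 rad of home, both ends within 1.8 mm of the seat, holding the bar back 2 to 6 mm; each specimen stands in its own well within 4 mm of centre (x of tray_grip in the frame of nest below -0.03 m and x of tray in the frame of nest between -0.0025 and 0.0025 m and y of tray in the frame of nest between -0.0155 and 0.0155 m and z of tray_rear in the frame of nest between 0.0065 and 0.0098 m and z of tray_front in the frame of nest between 0.0065 and 0.0098 m and angle between tray's own z axis and vertical below 0.03 rad and angle between the x axis of tray and the x axis of nest, either way round below 0.07 rad and value of joint push_bar between 0.002 and 0.006 m and linear speed of tray below 0.01 m/s and horizontal distance between mount_1 and well_1 below 0.004 m and z of mount_1 in the frame of tray between 0.003 and 0.0075 m and horizontal distance between mount_2 and well_2 below 0.004 m and z of mount_2 in the frame of tray between 0.003 and 0.0075 m and horizontal distance between mount_3 and well_3 below 0.004 m and z of mount_3 in the frame of tray between 0.003 and 0.0075 m and horizontal distance between mount_4 and well_4 below 0.004 m and z of mount_4 in the frame of tray between 0.003 and 0.0075 m); the robot touches nothing.
It fails at once if the tray is shoved against the nest or its bar with more than 80 N (contact force between tray and nest above 80 N).
It fails at once if a specimen leaves its well or falls over (z of any of mount_1, mount_2, mount_3, mount_4 in the frame of tray above 0.012 m or z of any of mount_1, mount_2, mount_3, mount_4 in the frame of tray below -0.002 m).
It fails at once if the suspension bottle is knocked or moved more than 15 mm (distance of suspension_bottle from where it was at the start of the episode above 0.015 m or angle between suspension_bottle's own z axis and vertical above 0.3 rad).
It fails at once if the jar is knocked or moved more than 15 mm (distance of jar from where it was at the start of the episode above 0.015 m or angle between jar's own z axis and vertical above 0.3 rad).
It fails at once if the tweezers is knocked or moved more than 15 mm (distance of tweezers from where it was at the start of the episode above 0.015 m or angle between tweezers's own z axis and vertical above 0.3 rad).
It also fails if it takes over 69 s, if anything falls off the work surface, if the arm or the gripper's body presses on something with over 40 N, if the wrist force passes 120 N, or if a joint passes its speed limit or range.

## Robot

A 6-joint arm with a two-finger parallel gripper is mounted at the origin on a cart in front of the work surface, level with it; the furniture and walls round the work are solid. World frame = base frame: x ahead of the robot, y to its left, z up, the work surface at z = 0. Lengths are in m, angles in rad, forces in N, time in s.
With the tool pointing down it reaches from about 0.275 to 0.725 m from the base axis. Payload 15.9 kg.
Tool frame: the origin (TCP) lies on the centre line of the jaws, within the pads' length; the fingertips stand 19 mm ahead of it and the grasp point (between the pads) is the TCP (bot.tip_extent is the distance from the TCP to the fingertips, in m); z points along the fingers, y is the line along which they close (so a half turn about z gives the same grasp; the last joint's range is limited). The gripper opens to 85 mm and grips with 20 to 120 N. Pads are 22 mm wide; open, the fingers measure 114 mm over their backs; the gripper's body (76 mm by 85 mm) begins 54 mm behind the grasp point. The pads swing forward as they close: fully open they stand 13 mm farther back than shut.
Start: joints at [-1.184, 0.213, -0.034, 1.323, 0, 1.571], TCP at [0.189, -0.463, 0.25] pointing down, gripper open.
Joint ranges: [-2.98, 2.98], [-0.74, 1.72], [-1.14, 1.35], [-2.1, 2.04], [-1.57, 1.44], [-3.14, 3.14]. Speed limits (rad/s): [1.89, 1.89, 2.39, 2.57, 3.14, 3.14].

## Interface

Orientations are given as a unit quaternion [x, y, z, w].
In Python, from cell import bot, eyes gives the robot as it stands.
- The arm moves only by the shell command python3 -m creep 'ROWS' [FORCE]. ROWS is a JSON object of lists of equal length, an entry for each row: "claw": the finger opening in mm, from 0 to 85.4; "dp": the shift along the world's x, y, z in mm, a list of three; "rotation": the turn, a rotation vector about the world's x, y, z in rad, a list of three. A call has 1 to 5 rows; each row is the pose to reach, as a shift and turn from the pose commanded when the call began; what a row does not reach only later rows make up. A row lasts 1/10 s, in which the tool goes at most 50 mm and 8.59 degrees, less where a joint would pass 70% of its speed; a pose out of reach is approached as far as the arm can. A call with a gripper value outside its range is refused whole. The fingers move at their own pace and stop on an object; FORCE is the grip in N (left out, the last holds). Time passes only in rows, so rows that repeat a pose let the fingers close. It gives the time, the measured TCP pose, the force, the opening and the grip force at its end, in the units of the state.
- bot.get_state(): the state, without advancing time (a new reading comes with each control period).
- eyes.get_image(name): name is "scene" or "top" or "wrist"; returns a dict with "img" (480x640x3 uint8, blue, green, red), "fov_y" (degrees; the focal length in pixels is half the picture's height over the tangent of half this angle, whatever the lens; pixels are square), "cx", "cy" (the principal point, pixels), "cam_to_world" (4x4, takes a point from camera to world coordinates). Camera axes: x right, y up, looking along -z (the intrinsics and any distortion apply to the point x, -y, -z); pixel columns grow to the right and rows downward; lengths in m; the calibration is good to about 2 mm. The wrist camera is an equidistant fisheye: a pixel r from the principal point sees the ray r / f radians off the axis. A picture is of the moment at which its call begins. There is no depth.
- bot.job_done(): hands the job in; it is judged then, once.
The state is a dict: "time_s": time; "qpos": joint angles; "dq": joint speeds; "effort": joint torques, N m; "position": TCP position; "tool_rot": TCP orientation; "ft_force": force on the tool from outside, world axes, zero at the start; "moment": the same for the moment, N m; "gripper_width": finger opening in m; "finger_force": force on a finger pad.
Only numpy, scipy, OpenCV 4.12 (cv2) and the standard library are available. Lean on these libraries where they do the work, as an engineer would, in place of code of your own. Each camera call takes 0.05 s, during which the arm holds its last target. There are 200 camera calls.

## Working session

There is one attempt and no reset: what is moved stays moved. The work goes in short steps, Python scripts to look and compute and a shell command to move; the robot and the scene stay as the last step left them, time stands still between calls to the robot, and variables do not carry over. Pictures are saved under pics/ and viewed, at most 10 in all, crops included, and the job is handed in when it is done.

```bash
mkdir -p pics; ls; python3 - <<'E'
from cell import bot, eyes
import cv2,json
for n in ("scene","top"):
    d=eyes.get_image(n); cv2.imwrite(f"pics/{n}0.png",d["img"]); print(n,d["fov_y"],d["cx"],d["cy"],d["cam_to_world"])
print(bot.get_state())
E
```

```text
pics
scene 51.78995430871099 322.2332838197413 242.8110811425149 [[-0.75583101  0.31923017 -0.57167437 -0.07482558]
 [-0.65456085 -0.39028181  0.64747989  0.67496755]
 [-0.01641899  0.86358104  0.50394266  0.64434834]
 [ 0.          0.          0.          1.        ]]
top 44.45822015822585 317.3972112280056 241.89226785697412 [[-0.47544473  0.83332003 -0.28201071  0.19807775]
 [-0.87973403 -0.4519923   0.14754997  0.15364659]
 [-0.00451032  0.31824628  0.94799734  1.41841888]
 [ 0.          0.          0.          1.        ]]
{'time_s': 0.1, 'qpos': array([-1.18402736e+00,  2.13251518e-01, -3.49665070e-02,  1.32351437e+00,
        6.36804378e-06,  1.57082114e+00]), 'dq': array([ 4.76679659e-04, -2.00825533e-03,  2.37035087e-03, -2.81560297e-04,
       -9.26329850e-05, -5.17742490e-04]), 'effort': array([ 2.51843749e-04, -6.87249756e+01,  4.87805772e+01,  1.22427772e-02,
        9.42481336e-06,  2.27214088e-06]), 'position': array([ 0.18849371, -0.46280275,  0.24990519]), 'tool_rot': array([ 9.81361699e-01,  1.92169185e-01, -8.68282473e-05, -4.59919328e-04]), 'ft_force': array([ 0.29057343, -0.06363889, -0.28751514]), 'moment': array([ 0.00189318, -0.03569705,  0.00594756]), 'finger_force': 0.0, 'gripper_width': 0.08553104107857651}
```

View pics/scene0.png

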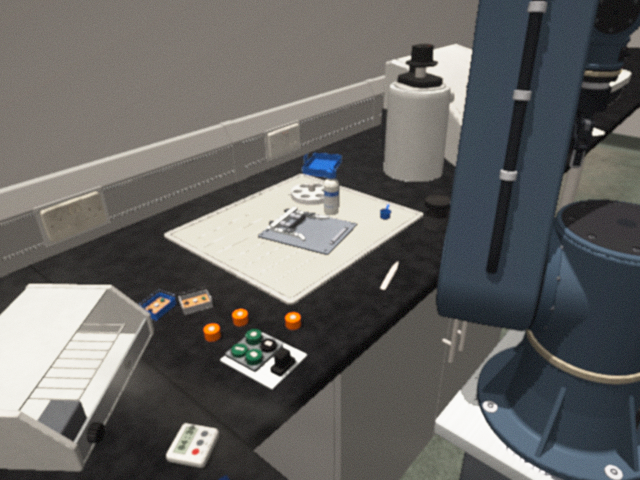

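View pics/top0.png

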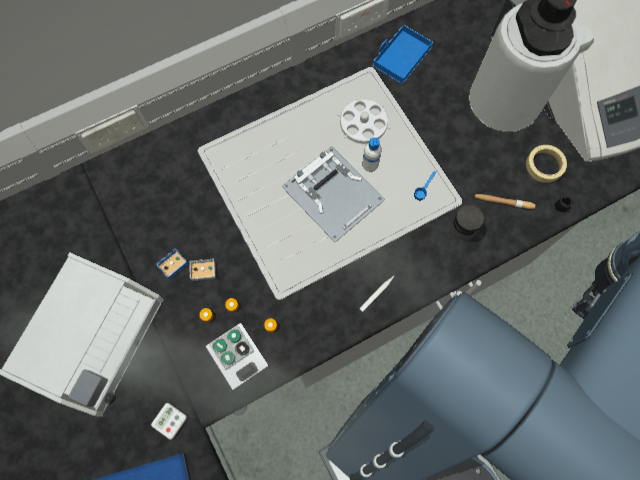

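The top view shows the tray at about (237,357) with its clip at (247,371). It holds 3 green mounts and 1 black one. The nest is at (332,195), the bottle at (373,150), the jar at (469,220) and the tweezers at (377,293). Loose orange cylinders lie at (205,314), (231,304) and (270,325). They are decoys, not tray specimens. I'll enlarge the tray and nest next.

```bash
cat > h.py <<'E'
import numpy as np, cv2
from cell import bot, eyes
def ray(d,u,v):
    f=240/np.tan(np.radians(d["fov_y"])/2); M=np.array(d["cam_to_world"])
    r=M[:3,:3]@np.array([(u-d["cx"])/f,-(v-d["cy"])/f,-1]); return M[:3,3],r
def at(d,u,v,z):
    o,r=ray(d,u,v); return o+r*(z-o[2])/r[2]
def proj(d,P):
    f=240/np.tan(np.radians(d["fov_y"])/2); M=np.array(d["cam_to_world"])
    p=(np.atleast_2d(P)-M[:3,3])@M[:3,:3]; return np.c_[d["cx"]+f*p[:,0]/-p[:,2], d["cy"]-f*p[:,1]/-p[:,2]]
E
python3 - <<'E'
from h import *
d=eyes.get_image("top"); im=d["img"]
a=cv2.resize(im[315:397,200:275],None,fx=7,fy=7,interpolation=cv2.INTER_CUBIC)
b=cv2.resize(im[140:250,275:390],None,fx=6.5,fy=5.45,interpolation=cv2.INTER_CUBIC)
b=cv2.resize(im[142:245,278:388],None,fx=5.8,fy=5.8,interpolation=cv2.INTER_CUBIC)
cv2.imwrite("pics/a.png",a);cv2.imwrite("pics/b.png",b)
print(a.shape,b.shape)
E
```

```text
(574, 525, 3) (597, 638, 3)
```

View pics/a.png

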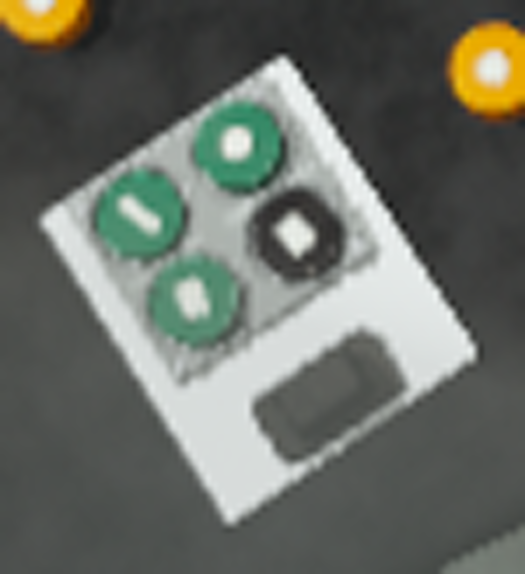

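View pics/b.png

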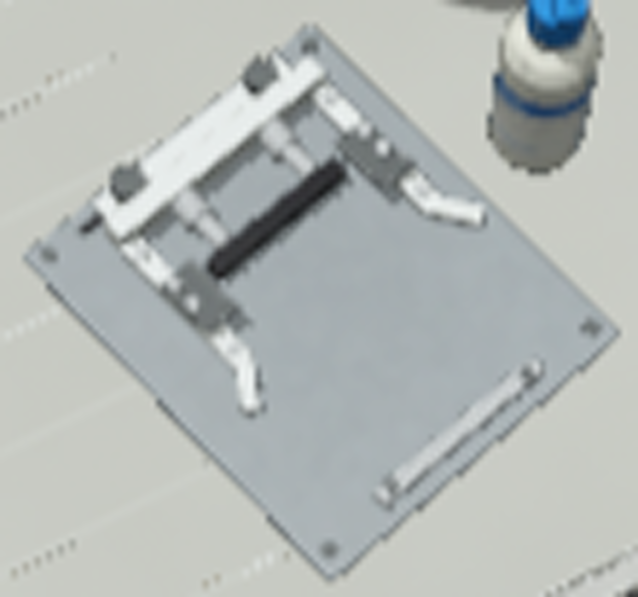

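The tray corners, clip, nest base corners, sill, bar and guides are all clear in the crops. The clip is at the front, at crop a (330,395). Next I'll fit the poses.

```bash
cat > fit.py <<'E'
from h import *
from scipy.optimize import least_squares
d=eyes.get_image("top"); s=eyes.get_image("scene")
ca=lambda p:((p[0]+.5)/7-.5+200,(p[1]+.5)/7-.5+315)
cb=lambda p:((p[0]+.5)/5.8-.5+278,(p[1]+.5)/5.8-.5+142)
def pose(px,loc,z):
    W=np.array([at(d,*p,z)[:2] for p in px]); L=np.array(loc,float)
    f=lambda q:(L@np.array([[np.cos(q[2]),np.sin(q[2])],[-np.sin(q[2]),np.cos(q[2])]])+q[:2]-W).ravel()
    r=least_squares(f,[*W.mean(0),-.5]); print(np.round(W,4).tolist(),"res mm",np.round(r.fun*1e3,1)); return r.x
t=pose([ca(p) for p in[(42,220),(285,58),(475,352),(230,523)]],[(.062,.05),(.062,-.05),(-.062,-.05),(-.062,.05)],.005)
n=pose([cb(p) for p in[(25,258),(312,25),(620,333),(332,580)]],[(.129,.088),(.129,-.088),(-.079,-.088),(-.079,.088)],.0138)
print("tray",t,"nest",n)
def toN(p,z):
    w=at(d,*cb(p),z)[:2]-n[:2]; c,s_=np.cos(n[2]),np.sin(n[2]); return np.round([(c*w[0]+s_*w[1])*1e3,(c*w[1]-s_*w[0])*1e3],1)
for nm,p,z in [("barL",(214,265),.0258),("barR",(340,165),.0258),("mouthL",(250,405),.0218),("mouthR",(482,212),.0218),("lipRin",(397,200),.0238),("lipLin",(240,325),.0238),("lipRb",(340,150),.0238),("lipLb",(188,262),.0238),("blkL",(122,235),.0318),("blkR",(325,70),.0318),("sillL",(382,495),.0198),("sillR",(538,365),.0198)]: print(nm,toN(p,z))
c,s_=np.cos(t[2]),np.sin(t[2]); g=t[:2]+np.array([c*-.046,s_*-.046]); print("grip",g,"px top",proj(d,[*g,.039]),"scene",proj(s,[*g,.039]))
E
python3 fit.py
```

```text
[[0.5147, 0.2946], [0.5254, 0.1968], [0.4043, 0.1842], [0.393, 0.2819]] res mm [ 0.9  1.1  1.  -0.5 -1.2 -1.2 -0.6  0.6]
[[0.7951, -0.0566], [0.8359, -0.2263], [0.6361, -0.273], [0.5957, -0.104]] res mm [ 1.4  1.3  1.3 -0.3 -1.3 -1.6 -1.5  0.6]
tray [0.45934043 0.23938888 0.10719316] nest [ 0.69138347 -0.17076323  0.23323766]
barL [64.  29.6]
barR [ 62.8 -45.2]
mouthL [ 4.6 61.2]
mouthR [  4.4 -78.4]
lipRin [ 33.6 -53.3]
lipLin [35.4 39.6]
lipRb [ 68.9 -50.9]
lipLb [73.5 36.6]
blkL [100.1  52.1]
blkR [100.2 -69.9]
sillL [-64.7  45.9]
sillR [-65.6 -46.9]
grip [0.41360446 0.23446743] px top [[244.95099894 369.99767006]] scene [[281.92325334 353.64044672]]
```

Fits hold to about 1.5 mm. The tray is at (0.459,0.239) with yaw 0.107. The nest is at (0.691,-0.171) with yaw 0.233. The guide frame sits about 8 mm to the right (nest y ≈ -8), consistent across bar, mouths, lips and block. I'll hover over the clip and grip across tray y, so the tool turns +2.86 rad.

```bash
python3 -m creep '{"claw":[60,60,60,60,60],"dp":[[6,20,0],[18,60,0],[30,100,0],[43,137,0],[56,174,0]],"rotation":[[0,0,0.14],[0,0,0.28],[0,0,0.43],[0,0,0.57],[0,0,0.715]]}'
python3 -m creep '{"claw":[60,60,60,60,60],"dp":[[11,35,0],[22,70,0],[33,105,0],[45,140,0],[56,174,0]],"rotation":[[0,0,0.14],[0,0,0.28],[0,0,0.43],[0,0,0.57],[0,0,0.715]]}'
python3 -m creep '{"claw":[60,60,60,60,60],"dp":[[11,35,0],[22,70,0],[33,105,0],[45,140,0],[56,174,0]],"rotation":[[0,0,0.14],[0,0,0.28],[0,0,0.43],[0,0,0.57],[0,0,0.715]]}'
python3 -m creep '{"claw":[60,60,60,60,60],"dp":[[11,35,-15],[22,70,-40],[33,105,-65],[45,140,-90],[56,174,-110]],"rotation":[[0,0,0.14],[0,0,0.28],[0,0,0.43],[0,0,0.57],[0,0,0.715]]}'
python3 -m creep '{"claw":[60,60],"dp":[[0,0,0],[0,0,0]],"rotation":[[0,0,0],[0,0,0]]}'
python3 - <<'E'
from h import *
from scipy.spatial.transform import Rotation as R
d=eyes.get_image("wrist"); cv2.imwrite("pics/w1.png",d["img"]); print(d["fov_y"],d["cx"],d["cy"],np.array(d["cam_to_world"]))
print(bot.tip_extent, R.from_quat(bot.get_state()["tool_rot"]).as_matrix())
E
```

```text
time_s: 0.75
position: [0.2447, -0.2876, 0.2503]
tool_rot: [0.851, 0.526, 0.0, 0.0]
ft_force: [0.5, 0.1, -0.9]
gripper_width: 0.0602
finger_force: 0.0
time_s: 1.25
position: [0.3007, -0.1136, 0.2504]
tool_rot: [0.613, 0.79, 0.0, 0.0]
ft_force: [1.5, -0.6, -0.1]
gripper_width: 0.0601
finger_force: 0.0
time_s: 1.75
position: [0.3568, 0.0606, 0.2504]
tool_rot: [0.297, 0.955, 0.0, 0.0]
ft_force: [0.3, -0.6, 0.3]
gripper_width: 0.0597
finger_force: 0.0
time_s: 2.25
position: [0.4125, 0.2344, 0.1389]
tool_rot: [-0.056, 0.998, -0.0, -0.0]
ft_force: [-0.2, -0.3, 0.8]
gripper_width: 0.0598
finger_force: 0.0
time_s: 2.45
position: [0.4121, 0.2331, 0.1397]
tool_rot: [-0.053, 0.999, -0.0, -0.001]
ft_force: [0.1, -0.5, 0.3]
gripper_width: 0.0603
finger_force: 0.0
65.70646984690485 312.7559981613372 236.5605092633771 [[-1.06105192e-01 -9.46634601e-01 -3.04342931e-01  3.33616612e-01]
 [ 9.94354880e-01 -1.01089141e-01 -3.22390795e-02  2.24682605e-01]
 [-2.47137401e-04 -3.06045613e-01  9.52016818e-01  2.64571229e-01]
 [ 0.00000000e+00  0.00000000e+00  0.00000000e+00  1.00000000e+00]]
0.019 [[-9.94574967e-01 -1.04021288e-01 -4.54266916e-04]
 [-1.04021093e-01  9.94574997e-01 -4.33626662e-04]
 [ 4.96908920e-04 -3.84020883e-04 -9.99999803e-01]]
```

View pics/w1.png

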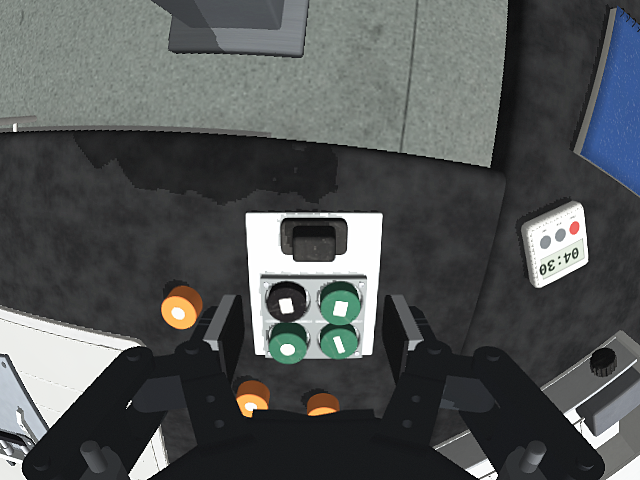

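The wrist view shows the tray with corners at about (247,213), (382,212), (373,357) and (255,355). The clip block top spans about (292-337, 226-261). The mounts are green, black, green, green and stand in their wells. The orange cylinders lie off the tray.

```bash
cat >> h.py <<'E'
def wat(d,u,v,z):
    f=240/np.tan(np.radians(d["fov_y"])/2); M=np.array(d["cam_to_world"])
    x,y=u-d["cx"],v-d["cy"]; r=np.hypot(x,y); th=r/f
    v_=np.array([np.sin(th)*x/r,-np.sin(th)*y/r,-np.cos(th)]); w=M[:3,:3]@v_; return M[:3,3]+w*(z-M[2,3])/w[2]
def wproj(d,P):
    f=240/np.tan(np.radians(d["fov_y"])/2); M=np.array(d["cam_to_world"])
    p=(np.atleast_2d(P)-M[:3,3])@M[:3,:3]; r=np.hypot(p[:,0],p[:,1]); th=np.arctan2(r,-p[:,2])
    return np.c_[d["cx"]+f*th*p[:,0]/r, d["cy"]-f*th*p[:,1]/r]
E
python3 - <<'E'
from h import *
d=eyes.get_image("wrist"); im=d["img"]
W=[wat(d,*p,.005)[:2] for p in[(247,213),(382,212),(373,357),(255,355)]]
print(np.round(W,4),"c",np.mean(W,0))
g=cv2.cvtColor(im[205:270,270:360],cv2.COLOR_BGR2GRAY)
g=cv2.resize(cv2.convertScaleAbs(g,alpha=2.0),None,fx=7,fy=7,interpolation=cv2.INTER_CUBIC); cv2.imwrite("pics/w1c.png",g)
c=np.array([.4593,.2394]);a=.107;R=np.array([[np.cos(a),-np.sin(a)],[np.sin(a),np.cos(a)]])
for z,xs,ys in((.005,.062,.05),):
    print(wproj(d,[[*(c+R@[x,y]),z] for x,y in[(-xs,-ys),(-xs,ys),(xs,ys),(xs,-ys)]]))
print("block top",wproj(d,[[*(c+R@[x,y]),.039] for x,y in[(-.056,-.015),(-.056,.015),(-.036,.015),(-.036,-.015)]]))
E
```

```text
[[0.4043 0.1835]
 [0.3932 0.2814]
 [0.5205 0.2963]
 [0.5289 0.1949]] c [0.46169186 0.23903533]
[[246.47589348 211.26747964]
 [383.66950319 211.03994635]
 [373.35914701 352.4721977 ]
 [256.68677411 352.81296341]]
block top [[291.97552438 232.89242757]
 [338.98065633 232.80417723]
 [338.34104488 261.92470274]
 [292.59051651 262.02617411]]
```

View pics/w1c.png

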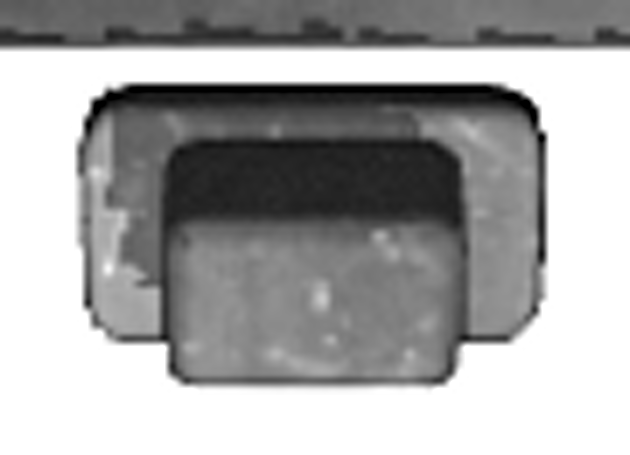

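The block top projects at (315.5,247.4) and measures (315,248), so the grasp point is confirmed at (0.4136,0.2345). I'll descend and grip now.

```bash
python3 -m creep '{"claw":[60,60,60,60,60],"dp":[[1,1,-20],[1.5,1.5,-45],[1.5,1.5,-70],[1.5,1.5,-90],[1.5,1.5,-103]],"rotation":[[0,0,0],[0,0,0],[0,0,0],[0,0,0],[0,0,0]]}'
python3 -m creep '{"claw":[60,30,20,20,20],"dp":[[0,0,0],[0,0,0],[0,0,0],[0,0,0],[0,0,0]],"rotation":[[0,0,0],[0,0,0],[0,0,0],[0,0,0],[0,0,0]]}' 90
python3 -m creep '{"claw":[20,20,20,20],"dp":[[0,0,0],[0,0,0],[0,0,0],[0,0,0]],"rotation":[[0,0,0],[0,0,0],[0,0,0],[0,0,0]]}' 90
```

```text
time_s: 3.05
position: [0.414, 0.2334, 0.0369]
tool_rot: [-0.051, 0.999, -0.0, 0.0]
ft_force: [-0.6, 0.2, 0.0]
gripper_width: 0.06
finger_force: 0.0
time_s: 3.55
position: [0.4149, 0.2345, 0.0389]
tool_rot: [-0.052, 0.999, 0.0, 0.001]
ft_force: [-3.5, -4.3, 15.9]
gripper_width: 0.0277
finger_force: 89.6
time_s: 3.95
position: [0.4149, 0.2345, 0.0389]
tool_rot: [-0.052, 0.999, 0.0, 0.001]
ft_force: [-3.8, -4.1, 15.6]
gripper_width: 0.0281
finger_force: 89.6
```

Gripped at 28 mm with 90 N. The finger tips rest on the clip foot, causing the 16 N reading. Now a gentle lift.

```bash
python3 -m creep '{"claw":[20,20,20,20,20],"dp":[[0,0,3],[0,0,7],[0,0,13],[0,0,21],[0,0,30]],"rotation":[[0,0,0],[0,0,0],[0,0,0],[0,0,0],[0,0,0]]}' 90
python3 -m creep '{"claw":[20,20,20,20,20],"dp":[[0,0,10],[0,0,20],[0,0,30],[0,0,37],[0,0,40]],"rotation":[[0,0,0],[0,0,0],[0,0,0],[0,0,0],[0,0,0]]}' 90
python3 -m creep '{"claw":[20,20,20],"dp":[[0,0,0],[0,0,0],[0,0,0]],"rotation":[[0,0,0],[0,0,0],[0,0,0]]}' 90
python3 - <<'E'
from h import *
d=eyes.get_image("wrist"); cv2.imwrite("pics/w2.png",d["img"]); st=bot.get_state(); print(st["moment"],st["position"],st["tool_rot"])
im=d["img"]; hsv=cv2.cvtColor(im,cv2.COLOR_BGR2GRAY)
E
```

```text
time_s: 4.45
position: [0.414, 0.2344, 0.068]
tool_rot: [-0.053, 0.999, -0.0, -0.0]
ft_force: [-0.2, -1.2, -3.9]
gripper_width: 0.0278
finger_force: 89.1
time_s: 4.95
position: [0.4144, 0.2346, 0.1082]
tool_rot: [-0.053, 0.999, 0.0, 0.0]
ft_force: [0.5, -0.0, -4.1]
gripper_width: 0.0278
finger_force: 89.1
time_s: 5.25
position: [0.4138, 0.2343, 0.1069]
tool_rot: [-0.053, 0.999, -0.0, -0.0]
ft_force: [-0.6, -0.3, -4.7]
gripper_width: 0.0281
finger_force: 89.1
[-0.03962452  0.23827107  0.09371274] [0.41386516 0.23431392 0.10691299] [-5.25777664e-02  9.98616763e-01 -1.77624856e-04 -3.28792622e-04]
```

View pics/w2.png

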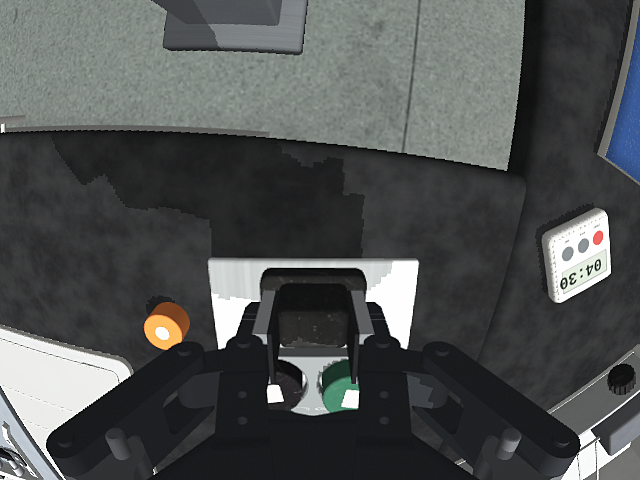

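Lift is good, with -4.5 N load. The wrist view shows the front edge corners at about (209,259) and (418,258) and the clip between the pads. The rear is hidden by the gripper. I'll compute the in-hand pose and the targets.

```bash
cat > plan.py <<'E'
import sys
from h import *
from scipy.spatial.transform import Rotation as R
N=np.array([.6914,-.1708]);NY=.2332;YO=-.008
OFF=np.array([.0452,0,-.0389])   # tray origin in tray-axes frame from TCP
Rn=R.from_euler("z",NY)
def tcp(rear_x,rear_z,th,yo=YO):
    Rt=Rn*R.from_euler("y",th); rear=np.array([*N,.0058])+Rn.apply([rear_x,yo,rear_z])
    return rear-Rt.apply(OFF+[.062,0,0]), Rt
def cur():
    s=bot.get_state(); q=R.from_quat(s["tool_rot"])
    Rt=q*R.from_matrix([[-1,0,0],[0,1,0],[0,0,-1]]).inv()
    return s["position"],Rt
def rear(off=(.062,0,0)):
    p,Rt=cur(); w=p+Rt.apply(OFF+np.array(off)); return np.round(Rn.inv().apply(w-np.array([*N,.0058]))*1e3,1)
def go(rx,rz,th,yo=YO):
    p,Rt=cur(); P,T=tcp(rx/1e3,rz/1e3,np.radians(th),yo); print("dp mm",np.round((P-p)*1e3,1),"rotvec",np.round((T*Rt.inv()).as_rotvec(),3),"P",P)
def show(): print("rear",rear(),"front",rear((-.062,0,0)),"pitch/yaw deg",np.round((Rn.inv()*cur()[1]).as_euler("zyx",degrees=True),2),"F nest",np.round(Rn.inv().apply(bot.get_state()["ft_force"]),1))
E
python3 - <<'E'
from plan import *
d=eyes.get_image("wrist"); p,Rt=cur()
for u,v in((209,259),(418,258)): print(np.round(Rt.inv().apply(wat(d,u,v,p[2]-.0339)-p)*1e3,1))
t=eyes.get_image("top")
L=[(-62,-50,0),(-62,50,0),(62,50,5),(62,-50,5)]
print("top pred",np.round(proj(t,[p+Rt.apply(OFF+np.array(l)/1e3) for l in L])))
cv2.imwrite("pics/t2.png",cv2.resize(t["img"][290:400,170:290],None,fx=5,fy=5,interpolation=cv2.INTER_CUBIC))
show(); go(12,50,0); go(12,50,7); go(12,9,7)
E
```

```text
[-16.8 -48.9 -33.9]
[-17.4  49.4 -33.9]
top pred [[266. 362.]
 [228. 388.]
 [200. 341.]
 [237. 317.]]
rear [-70.  444.6  62.3] front [-193.   460.5   62.4] pitch/yaw deg [-7.33  0.03 -0.01] F nest [-0.7 -0.6 -5.1]
dp mm [ 186.7 -435.   -12.4] rotvec [ 0.    -0.     0.128] P [ 0.60062562 -0.20058342  0.0947    ]
dp mm [ 1.921e+02 -4.337e+02  4.000e-01] rotvec [-0.02   0.12   0.128] P [ 0.60601544 -0.19930322  0.10747444]
dp mm [ 192.1 -433.7  -40.6] rotvec [-0.02   0.12   0.128] P [ 0.60601544 -0.19930322  0.06647444]
```

View pics/t2.png

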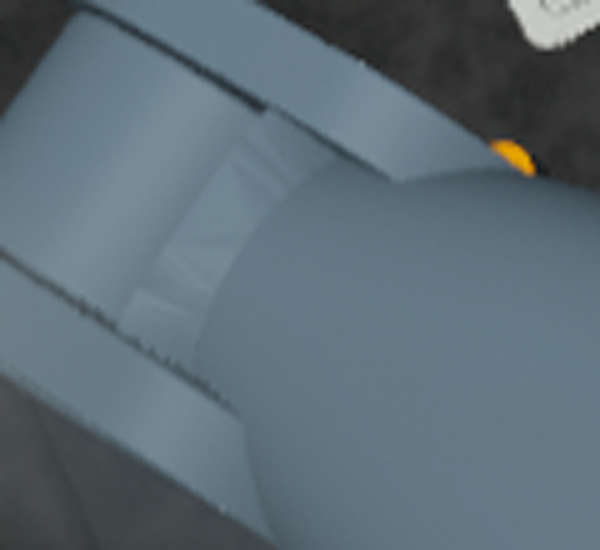

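Front edge at -17 mm from the TCP confirms the 45 mm in-hand offset. The top view is blocked by the arm. Transport smoothly, raised 50 mm.

```bash
python3 -m creep '{"claw":[20,20,20,20,20],"dp":[[2,-4,6],[6,-13,14],[12,-27,24],[19,-43,35],[27,-60,44]],"rotation":[[0,0,0.002],[0,0,0.005],[0,0,0.01],[0,0,0.015],[0,0,0.02]]}' 90
python3 -m creep '{"claw":[20,20,20,20,20],"dp":[[8,-18,4],[16,-36,6],[24,-54,6],[32,-72,6],[40,-90,6]],"rotation":[[0,0,0.006],[0,0,0.012],[0,0,0.018],[0,0,0.024],[0,0,0.03]]}' 90
python3 -m creep '{"claw":[20,20,20,20,20],"dp":[[8,-18,0],[16,-36,0],[24,-54,0],[32,-72,0],[40,-90,0]],"rotation":[[0,0,0.006],[0,0,0.012],[0,0,0.018],[0,0,0.024],[0,0,0.03]]}' 90
python3 -m creep '{"claw":[20,20,20,20,20],"dp":[[8,-18,0],[16,-36,0],[24,-54,0],[32,-72,0],[40,-90,0]],"rotation":[[0,0,0.006],[0,0,0.012],[0,0,0.018],[0,0,0.024],[0,0,0.03]]}' 90
python3 -m creep '{"claw":[20,20,20,20,20],"dp":[[8,-18,0],[15,-34,0],[21,-48,0],[25,-57,0],[27,-60,0]],"rotation":[[0,0,0.004],[0,0,0.008],[0,0,0.012],[0,0,0.015],[0,0,0.018]]}' 90
python3 -m creep '{"claw":[20,20,20,20,20],"dp":[[5,-11,0],[10,-22,0],[14,-32,0],[17,-39,0],[18,-43,0]],"rotation":[[-0.004,0.02,0],[-0.008,0.045,0],[-0.013,0.07,0],[-0.018,0.095,0],[-0.02,0.12,0]]}' 90
python3 -m creep '{"claw":[20,20,20],"dp":[[0,0,0],[0,0,0],[0,0,0]],"rotation":[[0,0,0],[0,0,0],[0,0,0]]}' 90
python3 - <<'E'
from plan import *
show(); go(12,50,7); go(12,25,7)
d=eyes.get_image("wrist"); p,Rt=cur()
cv2.imwrite("pics/w3.png",d["img"])
t=eyes.get_image("top"); s=eyes.get_image("scene")
cv2.imwrite("pics/t3.png",t["img"]); 
tx=proj(s,p)[0].astype(int);print(tx)
x0=max(0,tx[0]-70);y0=max(0,tx[1]-45)
a=cv2.resize(d["img"],(500,375)); b=cv2.resize(s["img"][y0:y0+90,x0:x0+140],(300,193),interpolation=cv2.INTER_CUBIC)
c=cv2.resize(s["img"][150:300,200:440],(800,500),interpolation=cv2.INTER_CUBIC); cv2.imwrite("pics/s3.png",c)
E
```

```text
time_s: 5.9
position: [0.4418, 0.1734, 0.1527]
tool_rot: [-0.063, 0.998, 0.0, 0.001]
ft_force: [-0.2, -0.2, -4.4]
gripper_width: 0.0281
finger_force: 89.3
time_s: 6.4
position: [0.4816, 0.0829, 0.1581]
tool_rot: [-0.078, 0.997, -0.0, 0.0]
ft_force: [0.4, 0.3, -4.8]
gripper_width: 0.0282
finger_force: 89.3
time_s: 6.9
position: [0.5215, -0.0072, 0.1581]
tool_rot: [-0.092, 0.996, -0.0, 0.0]
ft_force: [0.3, 0.1, -4.2]
gripper_width: 0.028
finger_force: 89.3
time_s: 7.4
position: [0.5613, -0.0973, 0.1581]
tool_rot: [-0.107, 0.994, -0.0, 0.0]
ft_force: [-0.1, -0.4, -4.8]
gripper_width: 0.0279
finger_force: 89.3
time_s: 7.9
position: [0.5883, -0.1566, 0.1574]
tool_rot: [-0.116, 0.993, -0.0, 0.0]
ft_force: [0.3, 0.1, -4.1]
gripper_width: 0.0279
finger_force: 89.3
time_s: 8.4
position: [0.6063, -0.1986, 0.1574]
tool_rot: [-0.116, 0.991, -0.003, -0.061]
ft_force: [1.3, 0.3, -4.6]
gripper_width: 0.0278
finger_force: 89.4
time_s: 8.7
position: [0.606, -0.1981, 0.1575]
tool_rot: [-0.116, 0.991, -0.003, -0.06]
ft_force: [0.6, -0.2, -5.1]
gripper_width: 0.0281
finger_force: 89.5
rear [ 12.3  -6.4 100.2] front [-110.8   -6.5  115.1] pitch/yaw deg [-0.01  6.91  0.47] F nest [ 0.5 -0.3 -5.1]
dp mm [  0.   -1.2 -50. ] rotvec [-0.008 -0.     0.   ] P [ 0.60601544 -0.19930322  0.10747444]
dp mm [  0.   -1.2 -75. ] rotvec [-0.008 -0.     0.   ] P [ 0.60601544 -0.19930322  0.08247444]
[349 186]
```

```bash
python3 -m creep '{"claw":[20,20,20,20,20],"dp":[[0,-0.5,-6],[0,-1,-18],[0,-1.5,-32],[0,-1.5,-47],[0,-1.5,-60]],"rotation":[[-0.002,0,0],[-0.004,0,0],[-0.006,0,0],[-0.008,0,0],[-0.008,0,0]]}' 90
python3 -m creep '{"claw":[20,20,20,20],"dp":[[0,0,-7],[0,0,-12],[0,0,-12],[0,0,-12]],"rotation":[[0,0,0],[0,0,0],[0,0,0],[0,0,0]]}' 90
python3 - <<'E'
from plan import *
show()
d=eyes.get_image("wrist"); t=eyes.get_image("top"); s=eyes.get_image("scene"); p,Rt=cur()
cv2.imwrite("pics/wf.png",d["img"])
a=cv2.resize(s["img"][180:260,235:375],(525,300),interpolation=cv2.INTER_CUBIC)
b=cv2.resize(t["img"][142:245,278:388],(275,258),interpolation=cv2.INTER_CUBIC)
w=cv2.resize(d["img"][180:480],(640,300))
C=np.zeros((600,800,3),np.uint8); C[:300,:525]=a; C[:258,525:800]=b; C[300:,:640]=w
cv2.imwrite("pics/comp.png",C)
E
```

```text
time_s: 9.35
position: [0.6056, -0.1998, 0.0955]
tool_rot: [-0.116, 0.991, -0.007, -0.062]
ft_force: [1.3, 1.1, -4.2]
gripper_width: 0.028
finger_force: 89.5
time_s: 9.75
position: [0.6064, -0.2001, 0.0857]
tool_rot: [-0.116, 0.991, -0.007, -0.061]
ft_force: [0.4, -0.1, -5.2]
gripper_width: 0.028
finger_force: 89.5
rear [12.1 -8.9 28.2] front [-110.9   -8.9   43.4] pitch/yaw deg [-0.03  7.03  0.01] F nest [ 0.3 -0.2 -5.2]
```

View pics/comp.png

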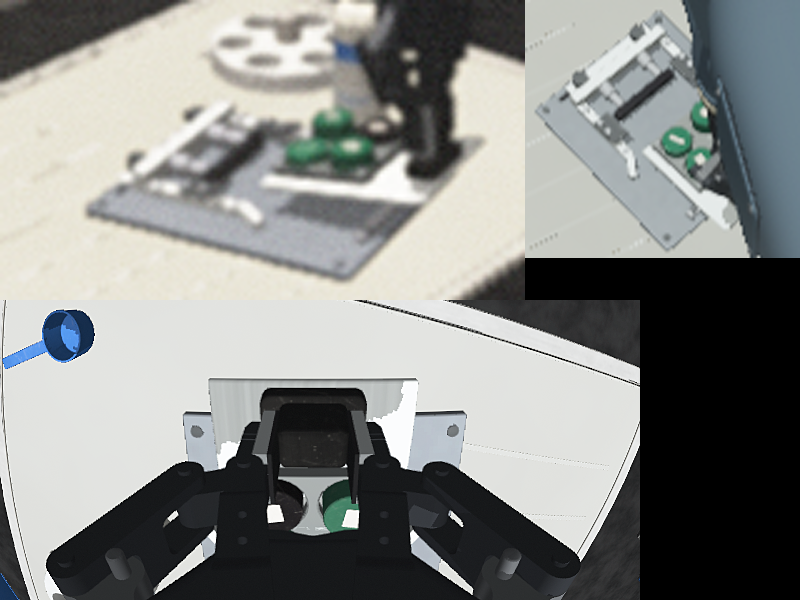

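The composite shows four mounts in their wells and the tray's rear-left corner at top px (329,202), hovering above the left flare. The wrist view shows the nest's front corners at (186,292) and (465,292), and the tray's front corners at (209,259) and (418,259). I'll compare these with predictions.

```bash
python3 - <<'E'
from plan import *
d=eyes.get_image("wrist"); t=eyes.get_image("top"); p,Rt=cur()
nw=lambda l:np.array([*N,.0058])+Rn.apply(np.array(l)/1e3)
print("nest corners pred",wproj(d,[nw((-79,-88,8)),nw((-79,88,8))]))
print("tray front pred",wproj(d,[p+Rt.apply(OFF+np.array(l)/1e3) for l in[(-62,-50,5),(-62,50,5)]]))
print("rear left top pred",proj(t,p+Rt.apply(OFF+np.array([.062,.05,.005]))))
for u,v in((186,292),(465,292)): print("nest meas",np.round(Rn.inv().apply(wat(d,u,v,.0138)-np.array([*N,.0058]))*1e3,1))
x=cv2.resize(t["img"][165:235,300:350],None,fx=8,fy=8,interpolation=cv2.INTER_CUBIC); 
w=cv2.resize(d["img"][285:300,170:200],None,fx=10,fy=10); w2=cv2.resize(d["img"][285:300,450:480],None,fx=10,fy=10)
C=np.zeros((560,700,3),np.uint8);C[:,:400]=x;C[:150,400:700]=w;C[200:350,400:700]=w2;cv2.imwrite("pics/c4.png",C)
E
```

```text
nest corners pred [[183.22604642 291.83469868]
 [468.54548142 290.78566635]]
tray front pred [[207.16865067 258.81985481]
 [419.10198208 258.93439071]]
rear left top pred [[324.47727064 201.79811983]]
nest meas [-79.  -86.2   8. ]
nest meas [-78.3  85.6   8. ]
```

View pics/c4.png

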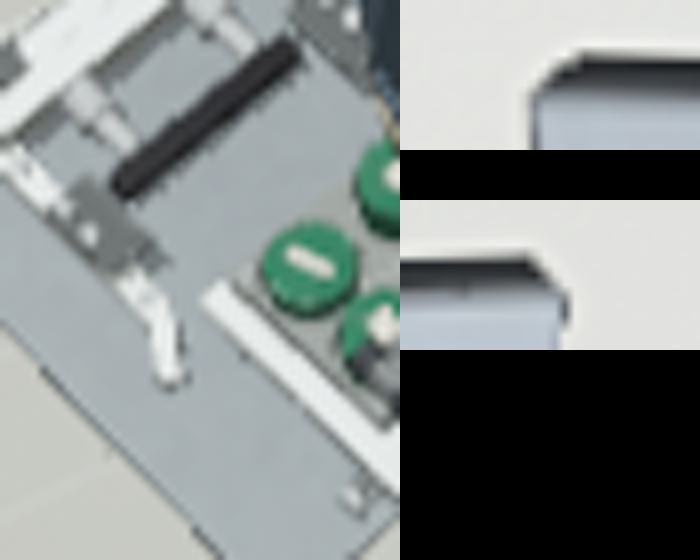

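The rear-left corner reads (325.1,202.0) against a predicted (324.5,201.8), and the wrist midpoint is within 0.3 mm, so alignment is good to about 1 mm. I've used all ten pictures. From here I go by feel: shift +1 mm in nest y and lower toward the seat.

```bash
python3 -m creep '{"claw":[20,20,20,20,20],"dp":[[0,0.5,-3],[0,1,-7],[0,1,-11],[0,1,-14],[0,1,-15]],"rotation":[[0,0,0],[0,0,0],[0,0,0],[0,0,0],[0,0,0]]}' 90 >/dev/null
python3 -c "from plan import *;show()"
python3 -m creep '{"claw":[20,20,20,20],"dp":[[0,0,-1],[0,0,-2],[0,0,-2],[0,0,-2]],"rotation":[[0,0,0],[0,0,0],[0,0,0],[0,0,0]]}' 90 >/dev/null
python3 -c "from plan import *;show()"
python3 -m creep '{"claw":[20,20,20,20],"dp":[[0,0,-1],[0,0,-1.5],[0,0,-1.5],[0,0,-1.5]],"rotation":[[0,0,0],[0,0,0],[0,0,0],[0,0,0]]}' 90 >/dev/null
python3 -c "from plan import *;show()"
```

```text
rear [11.8 -7.6 12.1] front [-111.2   -7.6   27.4] pitch/yaw deg [-0.03  7.1   0.05] F nest [ 0.5  0.2 -4.2]
rear [12.2 -7.9 10.9] front [-110.9   -7.8   26.1] pitch/yaw deg [-0.03  7.05  0.02] F nest [ 0.8  0.3 -4.7]
rear [12.1 -7.8  9.2] front [-111.    -7.7   24.4] pitch/yaw deg [-0.03  7.06  0.03] F nest [-0.5 -0.7 -4.6]
```

```bash
for i in 1; do
python3 -m creep '{"claw":[20,20,20],"dp":[[0,0,-0.8],[0,0,-0.8],[0,0,-0.8]],"rotation":[[0,0,0],[0,0,0],[0,0,0]]}' 90 >/dev/null
python3 -c "from plan import *;show()"; done
python3 -m creep '{"claw":[20,20,20],"dp":[[0,0,-0.8],[0,0,-0.8],[0,0,-0.8]],"rotation":[[0,0,0],[0,0,0],[0,0,0]]}' 90 >/dev/null
python3 -c "from plan import *;show()"
python3 -m creep '{"claw":[20,20,20],"dp":[[0,0,-0.8],[0,0,-0.8],[0,0,-0.8]],"rotation":[[0,0,0],[0,0,0],[0,0,0]]}' 90 >/dev/null
python3 -c "from plan import *;show();print(bot.get_state()['time_s'])"
```

```text
rear [12.1 -7.9  8.5] front [-110.9   -7.8   23.8] pitch/yaw deg [-0.03  7.05  0.03] F nest [-0.9  0.6 -3. ]
rear [12.1 -7.9  7.8] front [-111.    -7.8   23. ] pitch/yaw deg [-0.03  7.06  0.03] F nest [-1.5 -0.   0.9]
rear [12.  -7.9  7. ] front [-111.1   -7.8   22.2] pitch/yaw deg [-0.04  7.06  0.02] F nest [-5.1 -0.8  2.8]
12.2
```

Seat contact felt at model z ≈ 8.2, so the height model is right. I'll back off to a light touch and slide in.

```bash
python3 -m creep '{"claw":[20,20,20,20,20],"dp":[[0,0,1],[2,0.5,1],[4.5,1,1],[7,1.7,1],[9.7,2.3,1]],"rotation":[[0,0,0],[0,0,0],[0,0,0],[0,0,0],[0,0,0]]}' 90 >/dev/null
python3 -c "from plan import *;show()"
python3 -m creep '{"claw":[20,20,20,20,20],"dp":[[2,0.5,0],[4,1,0],[6,1.4,0],[8,1.9,0],[9.7,2.3,0]],"rotation":[[0,0,0],[0,0,0],[0,0,0],[0,0,0],[0,0,0]]}' 90 >/dev/null
python3 -c "from plan import *;show();print(bot.get_state()['time_s'])"
```

```text
rear [22.3 -7.7  7.7] front [-100.8   -7.7   23. ] pitch/yaw deg [-0.03  7.07  0.03] F nest [-2.7  0.6  0.3]
rear [32.2 -7.8  7.8] front [-90.9  -7.7  23. ] pitch/yaw deg [-0.03  7.06  0.03] F nest [-2.7  0.5  0.1]
13.2
```

```bash
python3 -m creep '{"claw":[20,20,20,20,20],"dp":[[2,0.5,-0.2],[4,1,-0.4],[6,1.4,-0.7],[8,1.9,-1],[9.7,2.3,-1.2]],"rotation":[[0,-0.002,0],[0.001,-0.005,0],[0.002,-0.007,0],[0.003,-0.01,0],[0.003,-0.012,0]]}' 90 >/dev/null
python3 -c "from plan import *;show()"
python3 -m creep '{"claw":[20,20,20,20,20],"dp":[[1.5,0.3,0],[3,0.7,0],[4.5,1,0],[6,1.4,0],[7.8,1.8,0]],"rotation":[[0,0,0],[0,0,0],[0,0,0],[0,0,0],[0,0,0]]}' 90 >/dev/null
python3 -c "from plan import *;show();print(bot.get_state()['time_s'])"
```

```text
rear [42.8 -7.8  7.9] front [-80.4  -7.8  21.6] pitch/yaw deg [-0.03  6.34  0.04] F nest [-2.4 -0.5  0.3]
rear [50.7 -7.8  7.9] front [-72.5  -7.8  21.6] pitch/yaw deg [-0.03  6.36  0.04] F nest [-2.7  0.1 -0.5]
14.2
```

```bash
python3 -m creep '{"claw":[20,20,20,20,20],"dp":[[1,0.2,0],[2,0.5,0],[3,0.7,0],[4,0.9,0],[4.9,1.1,0]],"rotation":[[0,0,0],[0,0,0],[0,0,0],[0,0,0],[0,0,0]]}' 90 >/dev/null
python3 -c "from plan import *;show()"
python3 -m creep '{"claw":[20,20,20,20,20],"dp":[[0.6,0.1,0],[1.2,0.3,0],[1.8,0.4,0],[2.4,0.6,0],[2.9,0.7,0]],"rotation":[[0,0,0],[0,0,0],[0,0,0],[0,0,0],[0,0,0]]}' 90 >/dev/null
python3 -c "from plan import *;show()"
python3 -m creep '{"claw":[20,20,20,20,20],"dp":[[0.6,0.1,0],[1.2,0.3,0],[1.8,0.4,0],[2.4,0.6,0],[2.9,0.7,0]],"rotation":[[0,0,0],[0,0,0],[0,0,0],[0,0,0],[0,0,0]]}' 90 >/dev/null
python3 -c "from plan import *;show();print(bot.get_state()['time_s'])"
```

```text
rear [55.7 -7.9  7.9] front [-67.5  -7.9  21.6] pitch/yaw deg [-0.03  6.35  0.04] F nest [-3.1  0.2  0.4]
rear [58.  -7.9  7.7] front [-65.3  -7.9  21.6] pitch/yaw deg [-0.04  6.43  0.04] F nest [-9.7  0.   3.3]
rear [60.4 -8.   7.6] front [-62.8  -7.9  21.6] pitch/yaw deg [-0.05  6.48  0.04] F nest [-12.2   0.3   4.1]
15.7
```

The bar met at model x ≈ 57 (spring preload visible). I'll ease the seat pressure a touch and push on by about 5 mm.

```bash
python3 -m creep '{"claw":[20,20,20,20,20],"dp":[[0.6,0.1,0.4],[1.2,0.3,0.4],[1.8,0.4,0.4],[2.4,0.6,0.4],[2.9,0.7,0.4]],"rotation":[[0,0,0],[0,0,0],[0,0,0],[0,0,0],[0,0,0]]}' 90 >/dev/null
python3 -c "from plan import *;show()"
python3 -m creep '{"claw":[20,20,20,20,20],"dp":[[0.5,0.1,0],[1,0.2,0],[1.5,0.3,0],[1.9,0.5,0],[1.9,0.5,0]],"rotation":[[0,0,0],[0,0,0],[0,0,0],[0,0,0],[0,0,0]]}' 90 >/dev/null
python3 -c "from plan import *;show();print(bot.get_state()['time_s'],bot.get_state()['gripper_width'])"
```

```text
rear [63.2 -8.   7.8] front [-60.   -7.9  21.9] pitch/yaw deg [-0.05  6.5   0.05] F nest [-12.4   0.1   2.9]
rear [65.  -8.   7.8] front [-58.2  -7.9  21.9] pitch/yaw deg [-0.05  6.51  0.04] F nest [-13.2  -0.9   3.7]
16.7 0.027945116051531084
```

The bar is back about 7–8 mm, with the front edge roughly 3 mm behind the sill. Next is letting the front down about the rear edge.

```bash
python3 - <<'E'
from plan import *
for th in (6.5,5,4,3,2,1,0): go(65,7.8,th)
E
```

```text
dp mm [-0.  -0.1 -0. ] rotvec [-0.001 -0.     0.001] P [ 0.65714586 -0.18715866  0.06438533]
dp mm [-1.3 -0.4 -2.7] rotvec [ 0.005 -0.026  0.001] P [ 0.65588649 -0.18745779  0.06169507]
dp mm [-2.1 -0.6 -4.5] rotvec [ 0.009 -0.043  0.001] P [ 0.65508515 -0.18764812  0.05988314]
dp mm [-2.9 -0.8 -6.3] rotvec [ 0.014 -0.06   0.001] P [ 0.65431471 -0.18783112  0.0580571 ]
dp mm [-3.6 -0.9 -8.2] rotvec [ 0.018 -0.077  0.001] P [ 0.65357539 -0.18800672  0.05621753]
dp mm [ -4.3  -1.1 -10. ] rotvec [ 0.022 -0.094  0.001] P [ 0.65286742 -0.18817488  0.05436497]
dp mm [ -5.   -1.3 -11.9] rotvec [ 0.026 -0.111  0.001] P [ 0.65219101 -0.18833554  0.0525    ]
```

```bash
python3 -m creep '{"claw":[20,20,20,20,20],"dp":[[-0.3,-0.1,-0.6],[-0.7,-0.2,-1.4],[-1,-0.2,-2.3],[-1.4,-0.3,-3.2],[-2.1,-0.5,-4.5]],"rotation":[[0.001,-0.006,0],[0.003,-0.014,0],[0.005,-0.022,0],[0.007,-0.031,0],[0.01,-0.043,0]]}' 90 >/dev/null
python3 -c "from plan import *;show()"
python3 -m creep '{"claw":[20,20,20,20,20],"dp":[[-0.3,-0.1,-0.7],[-0.6,-0.1,-1.4],[-0.9,-0.2,-2.2],[-1.2,-0.3,-3],[-1.5,-0.3,-3.7]],"rotation":[[0.002,-0.007,0],[0.003,-0.014,0],[0.005,-0.021,0],[0.007,-0.028,0],[0.008,-0.034,0]]}' 90 >/dev/null
python3 -c "from plan import *;show();print(bot.get_state()['time_s'])"
```

```text
rear [65.2 -8.   7.8] front [-58.5  -7.9  16.3] pitch/yaw deg [-0.05  3.95  0.03] F nest [-10.4  -0.7   1.6]
rear [65.2 -8.   7.8] front [-58.8  -7.9  12. ] pitch/yaw deg [-0.06  1.94  0.02] F nest [-11.5  -1.1   3.6]
17.7
```

The front is below the sill top without contact. Finish lowering.

```bash
python3 -m creep '{"claw":[20,20,20,20,20],"dp":[[-0.3,-0.1,-0.7],[-0.6,-0.1,-1.4],[-0.8,-0.2,-2.1],[-1,-0.2,-2.6],[-1,-0.2,-2.6]],"rotation":[[0.002,-0.006,0],[0.003,-0.012,0],[0.005,-0.019,0],[0.006,-0.024,0],[0.006,-0.024,0]]}' 90 >/dev/null
python3 -c "from plan import *;show()"
python3 -m creep '{"claw":[20,20,20,20],"dp":[[-0.1,0,-0.3],[-0.2,0,-0.6],[-0.3,-0.1,-0.9],[-0.3,-0.1,-0.9]],"rotation":[[0,-0.003,0],[0.001,-0.006,0],[0.002,-0.009,0],[0.002,-0.009,0]]}' 90 >/dev/null
python3 -c "from plan import *;show();print(bot.get_state()['time_s'])"
```

```text
rear [65.2 -8.   7.8] front [-58.8  -7.9   9. ] pitch/yaw deg [-0.06  0.52  0.03] F nest [-11.2  -1.6   1.4]
rear [65.3 -8.   8.1] front [-58.7  -7.9   8.1] pitch/yaw deg [-0.06 -0.    0.02] F nest [-11.   -0.7   3.5]
18.6
```

It's down flat. Let the spring carry it forward to the sill.

```bash
python3 -m creep '{"claw":[20,20,20,20,20],"dp":[[-0.5,-0.1,0],[-1,-0.2,0],[-1.5,-0.3,0],[-1.9,-0.5,0],[-1.9,-0.5,0]],"rotation":[[0,0,0],[0,0,0],[0,0,0],[0,0,0],[0,0,0]]}' 90 >/dev/null
python3 -c "from plan import *;show()"
python3 -m creep '{"claw":[20,20,20,20,20],"dp":[[-0.5,-0.1,0],[-1,-0.2,0],[-1.5,-0.3,0],[-1.9,-0.5,0],[-1.9,-0.5,0]],"rotation":[[0,0,0],[0,0,0],[0,0,0],[0,0,0],[0,0,0]]}' 90 >/dev/null
python3 -c "from plan import *;show()"
```

```text
rear [64.6 -7.9  8.4] front [-59.4  -7.9   8.1] pitch/yaw deg [-0.03 -0.12  0.02] F nest [-4.2 -1.4 -1.4]
rear [62.8 -7.8  8.4] front [-61.2  -7.8   8.1] pitch/yaw deg [-0.02 -0.14  0.04] F nest [-1.8 -0.8 -3.1]
```

```bash
python3 -m creep '{"claw":[20,20,20,20],"dp":[[-0.5,-0.1,0],[-1,-0.2,0],[-1.2,-0.3,0],[-1.2,-0.3,0]],"rotation":[[0,0,0],[0,0,0],[0,0,0],[0,0,0]]}' 90 >/dev/null
python3 -c "from plan import *;show()"
python3 -m creep '{"claw":[20,20,20,20],"dp":[[-0.5,-0.1,0],[-1,-0.2,0],[-1,-0.2,0],[-1,-0.2,0]],"rotation":[[0,0,0],[0,0,0],[0,0,0],[0,0,0]]}' 90 >/dev/null
python3 -c "from plan import *;show()"
```

```text
rear [62.7 -7.8  8.7] front [-61.3  -7.8   8.2] pitch/yaw deg [ 0.01 -0.25  0.03] F nest [  8.7  -1.8 -10. ]
rear [62.6 -7.7  8.9] front [-61.4  -7.7   8.2] pitch/yaw deg [ 0.03 -0.34  0.03] F nest [ 15.1  -2.8 -13.6]
```

It's firmly on the sill. I'll unload back to neutral, release and retreat upward.

```bash
python3 -m creep '{"claw":[20,20,20,20],"dp":[[0.8,0.2,0],[1.6,0.4,0],[2,0.5,0],[2,0.5,0]],"rotation":[[0,0,0],[0,0,0],[0,0,0],[0,0,0]]}' 60 >/dev/null
python3 -c "from plan import *;show()"
python3 -m creep '{"claw":[28,32,40,50,60],"dp":[[0,0,0],[0,0,0],[0,0,0],[0,0,0],[0,0,0]],"rotation":[[0,0,0],[0,0,0],[0,0,0],[0,0,0],[0,0,0]]}' 20
python3 -m creep '{"claw":[60,60,60,60,60],"dp":[[0,0,3],[0,0,8],[0,0,16],[0,0,28],[0,0,40]],"rotation":[[0,0,0],[0,0,0],[0,0,0],[0,0,0],[0,0,0]]}' 20
python3 -m creep '{"claw":[60,60,60,60,60],"dp":[[-20,-5,20],[-40,-9,45],[-70,-16,70],[-100,-23,90],[-130,-30,110]],"rotation":[[0,0,0],[0,0,0],[0,0,0],[0,0,0],[0,0,0]]}' 20
python3 - <<'E'
from plan import *
d=eyes.get_image("wrist"); nw=lambda l:np.array([*N,.0058])+Rn.apply(np.array(l)/1e3)
# compare expected home tray outline with the brightness mask
t=eyes.get_image("top"); cv2.imwrite("pics/end_top.png",t["img"]); cv2.imwrite("pics/end_w.png",d["img"])
hsv=cv2.cvtColor(t["img"],cv2.COLOR_BGR2HSV)
m=cv2.inRange(hsv,(60,90,40),(95,255,255)); n,l,st,c=cv2.connectedComponentsWithStats(m)
for i in range(1,n):
    if st[i,4]>15: print("green",c[i].round(1),st[i,4])
W=lambda x,y,h:nw((x,y-8,8+5+h))
print(proj(t,[W(5,20,19),W(5,-20,16),W(40,20,14),W(40,-20,21)]).round(1))
mw=cv2.inRange(cv2.cvtColor(d["img"],cv2.COLOR_BGR2HSV),(60,90,40),(95,255,255)); n,l,st,c=cv2.connectedComponentsWithStats(mw)
for i in range(1,n):
    if st[i,4]>40: print("wgreen",c[i].round(1),st[i,4])
print(wproj(d,[W(5,20,19),W(5,-20,16),W(40,20,14),W(40,-20,21)]).round(1))
E
```

```text
rear [62.6 -7.8  8.5] front [-61.4  -7.7   8.2] pitch/yaw deg [-0.02 -0.14  0.03] F nest [ 1.5 -1.9 -3. ]
time_s: 21.3
position: [0.6496, -0.1887, 0.0531]
tool_rot: [-0.116, 0.993, 0.0, 0.001]
ft_force: [-0.6, 0.5, 0.3]
gripper_width: 0.0596
finger_force: 0.0
time_s: 21.8
position: [0.6498, -0.1888, 0.0943]
tool_rot: [-0.116, 0.993, 0.0, 0.001]
ft_force: [0.4, -1.2, 0.2]
gripper_width: 0.0599
finger_force: 0.0
time_s: 22.3
position: [0.5186, -0.2189, 0.2049]
tool_rot: [-0.116, 0.993, 0.0, 0.002]
ft_force: [-0.1, 0.2, 1.1]
gripper_width: 0.0599
finger_force: 0.0
green [336.2 179. ] 95
green [324.8 188.9] 79
green [334.1 198.1] 77
[[335.  197. ]
 [346.5 187.8]
 [325.8 188.4]
 [337.4 177.7]]
wgreen [330.6 393.5] 788
wgreen [295.  406.6] 295
[[331.1 392.3]
 [292.3 390.4]
 [330.  412.3]
 [293.1 416.7]]
```

The mounts stand at their predicted positions to within about 1 px (the black mount isn't in the colour mask). The tray's front edge met the sill's back face at seat height and the tool is clear, so I'm handing in.

```bash
python3 -m creep '{"claw":[60,60,60],"dp":[[0,0,0],[0,0,0],[0,0,0]],"rotation":[[0,0,0],[0,0,0],[0,0,0]]}' >/dev/null; python3 -c "
from cell import bot
print(bot.job_done())"
```

```text
the job is handed in; nothing more can be done
None
```

I slid the loaded tray into the nest, lowered it behind the sill, let go and handed the job in at about 23 s. Force readings put it flat against the sill, and the last camera check showed the three green specimens in place (the black one wasn't checked); no verdict came back.

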